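# Post the narrow soap slice through the rebatch box's flap

## Robot

A 6-joint arm with a two-finger parallel gripper is mounted at the origin on the work surface. World frame = base frame: x ahead of the robot, y to its left, z up, the work surface at z = 0. Lengths are in mm, angles in degrees, forces in N, time in s.
With the tool pointing down it reaches from about 425 to 1125 mm from the base axis. Payload 14.9 kg.
Tool frame: the origin (TCP) lies midway between the tips of the shut fingers; the grasp point (between the pads) lies 19 mm behind it; z points along the fingers, y is the direction in which the jaws open and shut (so a half turn about z gives the same grasp; the last joint's range is limited). The gripper opens to 91 mm and grips with 3 to 60 N. Pads are 32 mm wide; open, the fingers measure 118 mm over their backs; the gripper's body (76 mm by 178 mm) begins 60 mm behind the grasp point.
Start: joints at [75.384, 21.709, 99.362, -0, 58.929, -1.908], TCP at [153.996, 682.864, 213.932] pointing down, gripper open.
Joint ranges: [-158.91, 158.91], [-42.39, 125.64], [0.06, 152.35], [-60.88, 240.88], [17.5, 164.5], [-176.32, 176.32]. Speed limits (degrees/s): [108.29, 108.29, 136.94, 180, 180, 180].

## Interface

Orientations are given as [roll, pitch, yaw] about the fixed x, y, z axes, in that order (R = Rz(yaw) Ry(pitch) Rx(roll)).
In Python, from station import ctrl gives the robot as it stands.
- The arm moves only by the tool drive_tool, never from a script. Its argument "rows" is a list of rows, each an object of numbers: "dx", "dy", "dz": the shift along the tool's x, y, z in m; "wx", "wy", "wz": the turn, a rotation vector about the tool's x, y, z in rad; "grip": the opening, from 0 (shut) to 1 (fully open). A call has 1 to 12 rows; each row shifts and turns the pose as measured when the row begins, along the tool's axes as they then stand; what a row does not reach is not made up. A row lasts 1/12 s, in which the tool goes at most 41.7 mm and 7.16 degrees, less where a joint would pass 70% of its speed; a pose out of reach is approached as far as the arm can. A call is refused whole if a number of a shift passes 0.0417 or a number of a turn 0.125, either way. A call with a gripper value outside its range is refused whole. The fingers move at their own pace and stop on an object; "squeeze" is the grip in N (left out, the last holds). Time passes only in rows, so rows that do not move let the fingers close. It gives the time, the measured TCP pose, the force and the opening at its end, in the units of the state.
- ctrl.observe(): the state, without advancing time (a new reading comes with each control period).
- ctrl.capture(name): name is "scene" or "side" or "wrist"; returns the picture (420x560x3 uint8, blue, green, red); there is no depth.
- ctrl.camera_model(name): a dict with "fx", "fy", "cx", "cy" (pixels), "rvec" (rotation vector, rad) and "tvec" (3), from world to camera coordinates, as OpenCV has them. Camera axes: x right, y down, z forward; pixel columns grow to the right and rows downward; lengths in mm; the calibration is good to about 2 mm. A picture is of the moment at which its call begins: read the wrist's pose just before it. camera_model takes no time and is no camera call; for the wrist camera it gives the pose at the moment of the call.
- ctrl.finish_job(): hands the job in, once; it reports no verdict.
The state is a dict: "time_s": time; "joint_positions": joint angles; "joint_vel": joint speeds; "effort": joint torques, N m; "ee_pos": TCP position; "tcp_rot": TCP orientation; "contact_force": force on the tool from outside, world axes, zero at the start; "wrist_torque": the same for the moment, N m; "opening": finger opening in mm.
Only numpy, scipy, OpenCV 4.12 (cv2) and the standard library are available. Lean on these libraries where they do the work, as an engineer would, in place of code of your own. Each camera call takes 0.05 s, during which the arm holds its last target. There are 200 camera calls.

## Task

The narrow bar of soap is the last slice of the log, cut too thin to sell. Push it through the sprung flap into the plywood rebatch box so that it drops inside and the flap snaps shut behind it; leave the full-width bar lying where it is.

Things in the scene. Friction and masses are not known exactly. Their poses are not given: they have to be found in the camera images.
- slice_mid (a point): Centre (half-way up) of the narrow bar: loose cream soap with a green feather swirl on top, 100 long (x axis) x 36 wide (y) x 28 mm high (z), about 110 g, lying flat on the table. The other soaps near it: a full-width bar of the same length, a 55 mm square bar and a round one.
- sill (a point): Middle of the inlet of the fixed plywood box (180 deep x 160 wide x 175 mm high, clear closed lid), on the inner edge of its level steel landing shelf, 115 mm above the table; x points into the box, y across, z up. The shelf, 110 mm wide, runs from here 133 mm outward; front wall's outer face at x = -8 mm. Inside is a 107 mm drop, 164 mm deep: a bar whose middle passes the sill tips and falls in.
- flap (a joint): Angle of the steel flap (76 x 45 mm) that closes the inlet (80 wide x 48 mm high above the shelf) just inside the front wall, hinged along its top edge: 0 = shut, hanging upright; grows as its lower edge is pushed into the box, to 1.4 rad. A light spring (0.1 N at the lower edge to start, 0.4 N wide open) snaps it shut by itself. Flap and shelf are smooth steel, slippery to soap.
- wide_bar: The full-width good bar, to be left alone: same soap and swirl, 100 long (x axis) x 64 wide (y) x 28 mm high, loose on the table; origin at the centre of its underside.
Things that resemble listed ones, but are neither listed nor needed, are in the scene too. What is shaped like the part that bears slice_mid but red is not meant.

How it is judged (in metres and radians):
On the way:
1. the narrow bar, in the inlet, pushes the flap inward (value of joint flap above 0.3 rad and distance between slice_mid and sill below 0.085 m), for 0.1 s.
At the end, for the whole second after the job is handed in: The narrow bar lies inside the rebatch box (its centre between the box's walls and at least 30 mm below the shelf), the flap is shut (within 0.1 rad) and the full-width bar is within 30 mm of where it began (x of slice_mid in the frame of sill between 0.003 and 0.164 m and y of slice_mid in the frame of sill between -0.075 and 0.075 m and z of slice_mid in the frame of sill below -0.03 m and value of joint flap below 0.1 rad and distance of wide_bar from where it was at the start of the episode below 0.03 m); the robot touches nothing.
It fails at once if the full-width bar is shifted by more than 30 mm (distance of wide_bar from where it was at the start of the episode above 0.03 m).
It also fails if it takes over 48 s, if anything falls off the work surface, if the arm or the gripper's body presses on something with over 40 N, if the wrist force passes 120 N, or if a joint passes its speed limit or range.

## Working session

There is one attempt and no reset: what is moved stays moved. The work goes in short steps, Python scripts to look and compute and a tool call to move; the robot and the scene stay as the last step left them, time stands still between calls to the robot, and variables do not carry over. Pictures are saved under pics/ and viewed, about 8 in all and at most 12, crops included, and the job is handed in when it is done.

Besides the shell and the picture viewer there is one more tool, called after ">>>" by a JSON object that holds its "fn" and its "kwargs". drive_tool: Moves the arm, as the interface text tells. Its arguments: {"type":"object","properties":{"rows":{"type":"array","items":{"type":"object","properties":{"dx":{"type":"number"},"dy":{"type":"number"},"dz":{"type":"number"},"wx":{"type":"number"},"wy":{"type":"number"},"wz":{"type":"number"},"grip":{"type":"number"}}}},"squeeze":{"type":"number"}},"required":["rows"]}

```bash
mkdir -p pics; python3 - <<'E'
from station import ctrl
import cv2
for n in("scene","side"):
    cv2.imwrite(f"pics/{n}0.png",ctrl.capture(n)); print(n,ctrl.camera_model(n))
s=ctrl.observe();print(s)
E
```

```text
scene {'fx': 392.3292851784484, 'fy': 392.3292851784484, 'cx': 282.6986830166661, 'cy': 209.522777212521, 'rvec': array([ 1.01510857,  2.29898864, -1.15298231]), 'tvec': array([ 329.3302424 , -110.02902026, 1097.75483864])}
side {'fx': 450.0049022042954, 'fy': 450.0049022042954, 'cx': 278.1273028307907, 'cy': 207.64934003401197, 'rvec': array([ 2.08020519, -0.94883981,  0.43951701]), 'tvec': array([-359.31146578,  324.00873014,  857.59138236])}
{'time_s': 0.1, 'joint_positions': array([ 7.53845956e+01,  2.17360652e+01,  9.93938900e+01,  3.94730537e-04,
        5.89281433e+01, -1.90458713e+00]), 'joint_vel': array([-0.05693205, -0.05875088, -0.08786315,  0.0528666 , -0.03669604,
       -0.12060337]), 'effort': array([-1.09783057e-03, -7.65038466e+01, -4.35295379e+01,  6.52354443e-02,
        3.98558902e-02,  2.44776163e-05]), 'ee_pos': array([153.89121961, 682.49284574, 213.33300804]), 'tcp_rot': array([-1.79941945e+02, -2.26861817e-03,  1.67288978e+02]), 'contact_force': array([ 0.52918142, -0.5617508 , -0.26730337]), 'wrist_torque': array([-0.00279454, -0.00277803,  0.00410992]), 'opening': 91.04731502225604}
```

View pics/scene0.png

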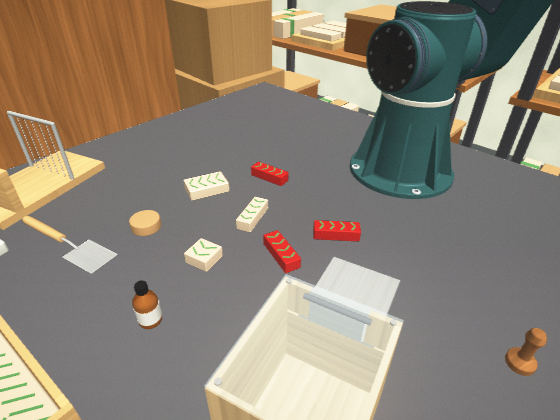

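View pics/side0.png

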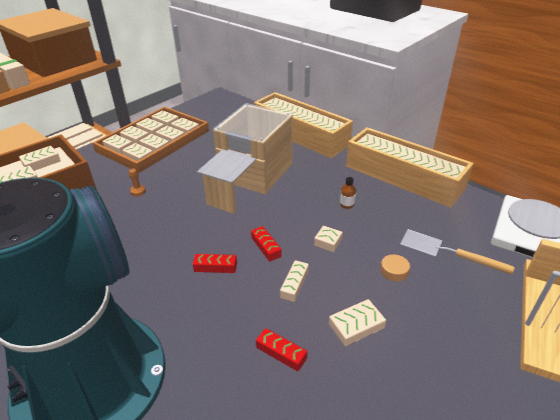

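The narrow cream bar is at scene (252,213) and side (294,281). The wide bar is at scene (206,185) and side (357,321). The box inlet shelf is at scene (355,285) and side (226,165). Next I'll measure the bars on the plane z=28 and zoom in on the shelf.

```bash
cat > h.py <<'E'
import cv2,numpy as np
def cam(m):
    R=cv2.Rodrigues(np.array(m["rvec"]))[0];t=np.array(m["tvec"]).ravel()
    K=np.array([[m["fx"],0,m["cx"]],[0,m["fy"],m["cy"]],[0,0,1]]);return K,R,t
def ray(m,uv):
    K,R,t=cam(m);d=R.T@np.linalg.inv(K)@np.array([*uv,1.]);return -R.T@t,d/np.linalg.norm(d)
def onz(m,uv,z):
    c,d=ray(m,uv);return c+d*(z-c[2])/d[2]
def tri(l):
    A=np.zeros((3,3));b=np.zeros(3)
    for m,uv in l:
        c,d=ray(m,uv);P=np.eye(3)-np.outer(d,d);A+=P;b+=P@c
    p=np.linalg.solve(A,b);return p,[round(float(np.linalg.norm((np.eye(3)-np.outer(d,d))@(p-c))),1) for c,d in [ray(*x) for x in l]]
def proj(m,p):
    K,R,t=cam(m);q=K@(R@np.array(p,float)+t);return q[:2]/q[2]
def Hz(m,z,x0,y0,s):  # world plane raster (px = (x-x0)*s,(y-y0)*s) -> image
    K,R,t=cam(m);return K@np.column_stack([R[:,0]/s,R[:,1]/s,R@np.array([x0,y0,z])+t])
E
python3 - <<'E'
from station import ctrl
from h import *
seeds={"scene":{"nar":(252,213),"wide":(206,185)},"side":{"nar":(294,281),"wide":(357,321)}}
M={n:ctrl.camera_model(n) for n in seeds}
for b in("nar","wide"):
    p=onz(M["scene"],seeds["scene"][b],28);print(b,p,onz(M["side"],seeds["side"][b],28))
    acc=None
    for n in seeds:
        im=cv2.imread(f"pics/{n}0.png");hsv=cv2.cvtColor(im,cv2.COLOR_BGR2HSV)
        mk=((im.max(2)>110)&~((hsv[...,0]>165)|((hsv[...,0]<5)&(hsv[...,1]>150)))).astype(np.uint8)*255
        w=cv2.warpPerspective(mk,Hz(M[n],28,p[0]-100,p[1]-100,4),(800,800),flags=cv2.INTER_LINEAR|cv2.WARP_INVERSE_MAP)
        acc=w if acc is None else cv2.min(acc,w)
    acc=cv2.morphologyEx((acc>127).astype(np.uint8)*255,cv2.MORPH_CLOSE,np.ones((25,25)))
    for c in cv2.findContours(acc,0,2)[0]:
        if cv2.contourArea(c)>5000:
            r=cv2.minAreaRect(c);bx=cv2.boxPoints(r)/4+p[:2]-100
            print(b,np.array(r[0])/4+p[:2]-100,np.array(r[1])/4,r[2],bx.round(0).tolist())
a=cv2.resize(cv2.imread("pics/scene0.png")[240:380,280:420],(560,560),interpolation=2)[:, :400*1]
a=cv2.resize(cv2.imread("pics/scene0.png")[245:395,300:410],None,fx=3.6,fy=3.6,interpolation=2)
b=cv2.resize(cv2.imread("pics/side0.png")[100:220,190:300],None,fx=3.6,fy=3.6,interpolation=2)
o=np.zeros((540,800,3),np.uint8);o[:540,:396]=a[:540];o[:432,400:796]=b;cv2.imwrite("pics/crop1.png",o)
E
```

```text
nar [ 446.6603626  -134.19660991   28.        ] [ 422.30834837 -155.01265024   28.        ]
nar [ 446.5353626  -134.32160991] [199.75 199.75] 90.0 [[347.0, -234.0], [546.0, -234.0], [546.0, -34.0], [347.0, -34.0]]
wide [ 443.34365745 -300.77670276   28.        ] [ 422.78379037 -321.65821273   28.        ]
wide [ 443.21865745 -300.90170276] [199.75 199.75] 90.0 [[343.0, -401.0], [543.0, -401.0], [543.0, -201.0], [343.0, -201.0]]
```

View pics/crop1.png

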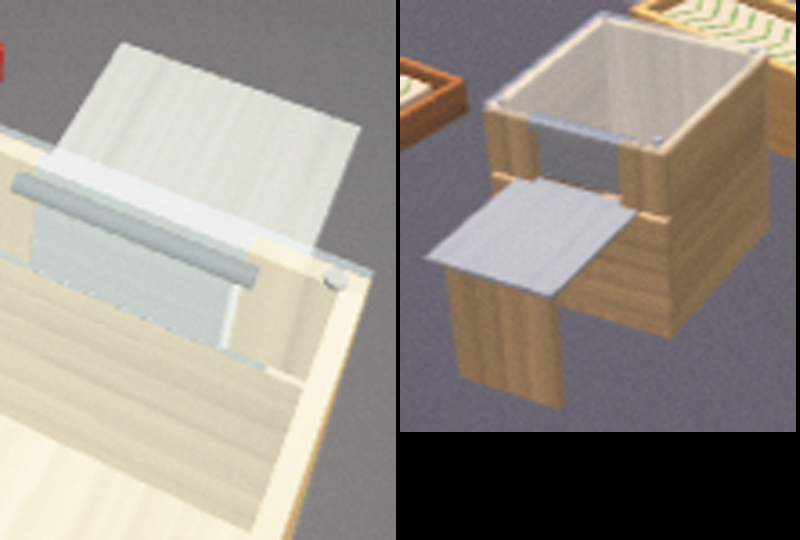

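The crop shows the shelf's outer corners. The one nearer the soaps is at scene (334.2,256.7) / side (232.2,181.9), and the other is at scene (400,280.6) / side (197.8,171.7). My threshold let the table through, so I'll fix the mask.

```bash
python3 - <<'E'
from station import ctrl
from h import *
M={n:ctrl.camera_model(n) for n in("scene","side")}
S,D=M["scene"],M["side"]
A,ra=tri([(S,(334.2,256.7)),(D,(232.2,181.9))]);B,rb=tri([(S,(400,280.6)),(D,(197.8,171.7))])
print("shelf",A,ra,B,rb,np.linalg.norm(A-B))
for n,uv in(("scene",(334.2,256.7)),("scene",(400,280.6)),("side",(232.2,181.9)),("side",(197.8,171.7)),("side",(255.8,158.9)),("side",(221.9,150))): print(n,onz(M[n],uv,115))
print("nar tri",tri([(S,(252,213)),(D,(294,281))]),"wide",tri([(S,(206,185)),(D,(357,321))]))
seeds={"scene":{"nar":(252,213),"wide":(206,185)},"side":{"nar":(294,281),"wide":(357,321)}}
for n in seeds:
    im=cv2.imread(f"pics/{n}0.png");hsv=cv2.cvtColor(im,cv2.COLOR_BGR2HSV)
    for b,uv in seeds[n].items():
        print(n,b,im[uv[1],uv[0]],im[uv[1]+25,uv[0]-30])
        mk=(im.astype(int).max(2)>130).astype(np.uint8)*255
        mk=cv2.morphologyEx(mk,cv2.MORPH_CLOSE,np.ones((3,3)))
        nl,lab,st,ce=cv2.connectedComponentsWithStats(mk)
        l=np.bincount(lab[uv[1]-3:uv[1]+4,uv[0]-3:uv[0]+4].ravel()[lab[uv[1]-3:uv[1]+4,uv[0]-3:uv[0]+4].ravel()>0]).argmax();print(st[l])
        c=cv2.findContours((lab==l).astype(np.uint8),0,2)[0][0]
        h=cv2.convexHull(c)[:,0];q=cv2.approxPolyDP(h,3,True)[:,0];print(q.tolist())
E
```

```text
shelf [517.75752219 133.98161458 114.08178789] [1.8, 1.8] [492.10873687 239.6998515  113.03312389] [2.5, 2.5] 108.79019027773475
scene [517.17246551 135.6106761  115.        ]
scene [491.68157001 241.86454449 115.        ]
side [517.74061011 131.36740973 115.        ]
side [491.06998358 234.41917789 115.        ]
side [635.89923886 160.04728614 115.        ]
side [607.5024684 265.5854702 115.       ]
nar tri (array([ 433.05021162, -147.51258915,   13.60881789]), [0.9, 0.9]) wide (array([ 431.70519694, -317.24771979,   15.22855483]), [0.0, 0.0])
scene nar [222 246 252] [119 120 125]
[236 196  33  36 721]
[[268, 200], [268, 208], [251, 231], [236, 228], [236, 218], [254, 196]]
scene wide [119 198 131] [122 121 123]
[183 171  47  30 942]
[[222, 172], [229, 184], [228, 191], [191, 200], [184, 179]]
side nar [207 231 245] [112  98 105]
[280 260  29  42 709]
[[296, 260], [308, 266], [292, 301], [280, 297], [280, 288]]
side wide [153 204 195] [111 101 105]
[ 329  299   57   47 1650]
[[369, 299], [385, 318], [384, 327], [344, 345], [329, 324], [329, 316]]
```

```bash
python3 - <<'E'
from station import ctrl
from h import *
M={n:ctrl.camera_model(n) for n in("scene","side")}
p=np.array([433,-148.])
acc=None
for n in M:
    im=cv2.imread(f"pics/{n}0.png");mk=(im.max(2)>150).astype(np.uint8)*255
    mk=cv2.morphologyEx(mk,cv2.MORPH_CLOSE,np.ones((3,3)))
    w=cv2.warpPerspective(mk,Hz(M[n],28,p[0]-80,p[1]-80,4),(640,640),flags=cv2.INTER_LINEAR|cv2.WARP_INVERSE_MAP)
    acc=w if acc is None else cv2.min(acc,w)
for c in cv2.findContours((acc>127).astype(np.uint8),0,2)[0]:
    if cv2.contourArea(c)>3000:
        r=cv2.minAreaRect(c);print(np.array(r[0])/4+p-80,np.array(r[1])/4,r[2],(cv2.boxPoints(r)/4+p-80).round().tolist())
for uv in((254,196),(268,200),(236,218)):print("S",onz(M["scene"],uv,28))
for uv in((296,260),(308,266),(280,288)):print("D",onz(M["side"],uv,28))
E
```

```text
[ 434.65085602 -145.99053955] [100.75328064  37.47213364] 20.115516662597656 [[381.0, -146.0], [394.0, -181.0], [488.0, -146.0], [476.0, -111.0]]
S [ 396.09367145 -179.10075402   28.        ]
S [ 385.32607326 -143.0578095    28.        ]
S [ 483.60700163 -146.96790347   28.        ]
D [ 475.63171654 -116.82853861   28.        ]
D [ 478.77025351 -150.16200021   28.        ]
D [ 386.54806648 -144.72325709   28.        ]
```

>>> {"fn": "drive_tool", "kwargs": {"rows": [{"dy":-0.04},{"dy":-0.04},{"dy":-0.04},{"dx":-0.036,"dy":-0.02,"wz":0.075},{"dx":-0.036,"dy":-0.02,"wz":0.075},{"dx":-0.036,"dy":-0.02,"wz":0.075},{"dx":-0.036,"dy":-0.02,"wz":0.075},{"dx":-0.036,"dy":-0.0015,"wz":0.075},{"dx":-0.036,"dy":-0.0015,"wz":0.075},{"dx":-0.036,"dy":-0.0015,"wz":0.075},{"dx":-0.036,"dy":-0.0015,"wz":0.075},{"dx":-0.036,"dy":-0.0015,"wz":0.075}]}}

```text
invalid input at $.rows[0]: expected keys dx, dy, dz, wx, wy, wz, grip
```

>>> {"fn": "drive_tool", "kwargs": {"rows": [{"dx":0,"dy":-0.04,"dz":0,"wx":0,"wy":0,"wz":0,"grip":0.8},{"dx":0,"dy":-0.04,"dz":0,"wx":0,"wy":0,"wz":0,"grip":0.8},{"dx":0,"dy":-0.04,"dz":0,"wx":0,"wy":0,"wz":0,"grip":0.8},{"dx":-0.036,"dy":-0.02,"dz":0,"wx":0,"wy":0,"wz":0.07,"grip":0.8},{"dx":-0.036,"dy":-0.02,"dz":0,"wx":0,"wy":0,"wz":0.07,"grip":0.8},{"dx":-0.036,"dy":-0.02,"dz":0,"wx":0,"wy":0,"wz":0.07,"grip":0.8},{"dx":-0.036,"dy":-0.02,"dz":0,"wx":0,"wy":0,"wz":0.07,"grip":0.8},{"dx":-0.036,"dy":-0.0015,"dz":0,"wx":0,"wy":0,"wz":0.075,"grip":0.8},{"dx":-0.036,"dy":-0.0015,"dz":0,"wx":0,"wy":0,"wz":0.075,"grip":0.8},{"dx":-0.036,"dy":-0.0015,"dz":0,"wx":0,"wy":0,"wz":0.075,"grip":0.8},{"dx":-0.036,"dy":-0.0015,"dz":0,"wx":0,"wy":0,"wz":0.075,"grip":0.8},{"dx":-0.036,"dy":-0.0015,"dz":0,"wx":0,"wy":0,"wz":0.075,"grip":0.8}]}}

```text
time_s: 1.1
ee_pos: [375.0, 314.5, 210.0]
tcp_rot: [-179.8, 0.1, 128.7]
contact_force: [-0.4, 0.5, 0.2]
opening: 73.1
```

>>> {"fn": "drive_tool", "kwargs": {"rows": [{"dx":-0.038,"dy":-0.0015,"dz":0,"wx":0,"wy":0,"wz":0.085,"grip":0.8},{"dx":-0.038,"dy":-0.0015,"dz":0,"wx":0,"wy":0,"wz":0.085,"grip":0.8},{"dx":-0.038,"dy":-0.0015,"dz":0,"wx":0,"wy":0,"wz":0.085,"grip":0.8},{"dx":-0.038,"dy":-0.0015,"dz":0,"wx":0,"wy":0,"wz":0.085,"grip":0.8},{"dx":-0.038,"dy":-0.0015,"dz":0,"wx":0,"wy":0,"wz":0.085,"grip":0.8},{"dx":-0.038,"dy":-0.0015,"dz":0,"wx":0,"wy":0,"wz":0.085,"grip":0.8},{"dx":-0.038,"dy":-0.0015,"dz":0,"wx":0,"wy":0,"wz":0.085,"grip":0.8},{"dx":-0.038,"dy":-0.0015,"dz":0,"wx":0,"wy":0,"wz":0.085,"grip":0.8},{"dx":-0.038,"dy":-0.0015,"dz":0,"wx":0,"wy":0,"wz":0.085,"grip":0.8},{"dx":-0.038,"dy":-0.0015,"dz":0,"wx":0,"wy":0,"wz":0.085,"grip":0.8},{"dx":-0.038,"dy":-0.0015,"dz":0,"wx":0,"wy":0,"wz":0.085,"grip":0.8},{"dx":-0.038,"dy":-0.0015,"dz":0,"wx":0,"wy":0,"wz":0.085,"grip":0.8}]}}

```text
time_s: 2.1
ee_pos: [443.0, -137.5, 211.5]
tcp_rot: [179.9, 0.1, 67.3]
contact_force: [-0.0, -0.9, 0.1]
opening: 72.6
```

>>> {"fn": "drive_tool", "kwargs": {"rows": [{"dx":0,"dy":0,"dz":0,"wx":0,"wy":0,"wz":0.11,"grip":0.8},{"dx":0,"dy":0,"dz":0,"wx":0,"wy":0,"wz":0.11,"grip":0.8},{"dx":0,"dy":0,"dz":0,"wx":0,"wy":0,"wz":0.11,"grip":0.8},{"dx":0,"dy":0,"dz":0,"wx":0,"wy":0,"wz":0.11,"grip":0.8},{"dx":0,"dy":0,"dz":0,"wx":0,"wy":0,"wz":0.11,"grip":0.8},{"dx":0,"dy":0,"dz":0,"wx":0,"wy":0,"wz":0.11,"grip":0.8},{"dx":0,"dy":0,"dz":0,"wx":0,"wy":0,"wz":0.11,"grip":0.8},{"dx":0,"dy":0,"dz":0,"wx":0,"wy":0,"wz":0.08,"grip":0.8},{"dx":0,"dy":0,"dz":0,"wx":0,"wy":0,"wz":0,"grip":0.8}]}}

```text
time_s: 2.85
ee_pos: [438.1, -145.4, 210.1]
tcp_rot: [179.9, 0.2, 15.2]
contact_force: [-0.6, 0.6, -0.4]
opening: 72.9
```

```bash
python3 - <<'E'
from station import ctrl
from h import *
m=ctrl.camera_model("wrist");im=ctrl.capture("wrist");s=ctrl.observe();print(s["ee_pos"],s["tcp_rot"],s["time_s"])
cv2.imwrite("pics/w1.png",im)
print(proj(m,(434.5,-146,28)))
mk=(im.max(2)>150).astype(np.uint8)*255
w=cv2.warpPerspective(mk,Hz(m,28,355,-226,4),(640,640),flags=cv2.INTER_LINEAR|cv2.WARP_INVERSE_MAP)
w=cv2.morphologyEx(w,cv2.MORPH_CLOSE,np.ones((9,9)))
for c in cv2.findContours((w>127).astype(np.uint8),0,2)[0]:
    if cv2.contourArea(c)>3000:
        r=cv2.minAreaRect(c);print(np.array(r[0])/4+[355,-226],np.array(r[1])/4,r[2])
E
```

```text
[ 438.05250239 -145.41503072  210.10893785] [1.79880120e+02 1.55200460e-01 1.54446572e+01] 2.9
[276.6181506  194.64163994]
[ 436.56494904 -143.0934906 ] [100.85910797  37.10618591] 20.170654296875
```

View pics/w1.png

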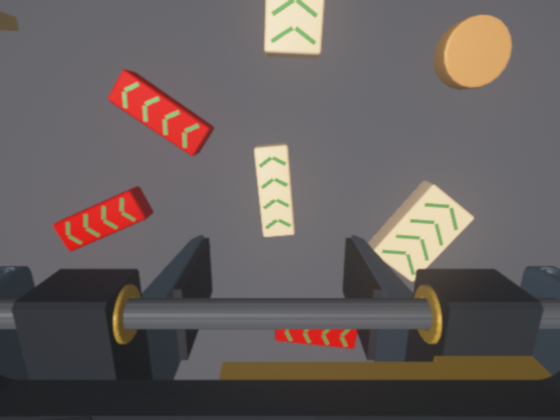

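The wrist view shows the narrow bar at (275,190), clear between the fingers, and the wide bar at (420,230), clear of the fingers. This agrees with the earlier measurement: centre (436,-144), yaw 20°. I'll descend onto the tail half.

>>> {"fn": "drive_tool", "kwargs": {"rows": [{"dx":-0.0135,"dy":0,"dz":0.03,"wx":0,"wy":0,"wz":-0.041,"grip":0.8},{"dx":-0.013,"dy":0,"dz":0.03,"wx":0,"wy":0,"wz":-0.041,"grip":0.8},{"dx":0,"dy":0,"dz":0.04,"wx":0,"wy":0,"wz":0,"grip":0.8},{"dx":0,"dy":0,"dz":0.04,"wx":0,"wy":0,"wz":0,"grip":0.8},{"dx":0,"dy":0,"dz":0.02,"wx":0,"wy":0,"wz":0,"grip":0.8},{"dx":0,"dy":0,"dz":0,"wx":0,"wy":0,"wz":0,"grip":0.8}]}}

```text
time_s: 3.4
ee_pos: [414.5, -155.0, 47.4]
tcp_rot: [179.5, -0.2, 21.7]
contact_force: [-0.7, 0.1, 0.0]
opening: 72.9
```

>>> {"fn": "drive_tool", "kwargs": {"rows": [{"dx":-0.001,"dy":-0.003,"dz":0.02,"wx":0,"wy":0,"wz":0.02,"grip":0.8},{"dx":0,"dy":0,"dz":0.014,"wx":0,"wy":0,"wz":0,"grip":0.8},{"dx":0,"dy":0,"dz":0.005,"wx":0,"wy":0,"wz":0,"grip":0.8},{"dx":0,"dy":0,"dz":0,"wx":0,"wy":0,"wz":0,"grip":0.8}]}}

```text
time_s: 3.73
ee_pos: [413.6, -153.0, 9.1]
tcp_rot: [179.6, -0.2, 21.0]
contact_force: [0.2, 1.0, -0.2]
opening: 72.9
```

>>> {"fn": "drive_tool", "kwargs": {"squeeze": 15, "rows": [{"dx":0,"dy":0,"dz":0.004,"wx":0,"wy":0,"wz":0.01,"grip":0.8},{"dx":0,"dy":0,"dz":0,"wx":0,"wy":0,"wz":0,"grip":0.2},{"dx":0,"dy":0,"dz":0,"wx":0,"wy":0,"wz":0,"grip":0.2},{"dx":0,"dy":0,"dz":0,"wx":0,"wy":0,"wz":0,"grip":0.2},{"dx":0,"dy":0,"dz":0,"wx":0,"wy":0,"wz":0,"grip":0.2},{"dx":0,"dy":0,"dz":0,"wx":0,"wy":0,"wz":0,"grip":0.2},{"dx":0,"dy":0,"dz":0,"wx":0,"wy":0,"wz":0,"grip":0.2},{"dx":0,"dy":0,"dz":0,"wx":0,"wy":0,"wz":0,"grip":0.2}]}}

```text
time_s: 4.4
ee_pos: [416.8, -154.3, 9.9]
tcp_rot: [179.3, -0.5, 20.6]
contact_force: [1.3, -0.3, -0.0]
opening: 35.9
```

>>> {"fn": "drive_tool", "kwargs": {"rows": [{"dx":0,"dy":0,"dz":-0.03,"wx":0,"wy":0,"wz":0,"grip":0.2},{"dx":0,"dy":0,"dz":-0.04,"wx":0,"wy":0,"wz":0,"grip":0.2},{"dx":0,"dy":0,"dz":-0.04,"wx":0,"wy":0,"wz":0,"grip":0.2},{"dx":0,"dy":0,"dz":-0.04,"wx":0,"wy":0,"wz":0,"grip":0.2},{"dx":0,"dy":0,"dz":-0.03,"wx":0,"wy":0,"wz":0,"grip":0.2},{"dx":0.0205,"dy":-0.0235,"dz":0,"wx":0,"wy":0,"wz":0,"grip":0.2},{"dx":0.0205,"dy":-0.0235,"dz":0,"wx":0,"wy":0,"wz":0,"grip":0.2},{"dx":0.0205,"dy":-0.0235,"dz":0,"wx":0,"wy":0,"wz":0,"grip":0.2},{"dx":0.0205,"dy":-0.0235,"dz":0,"wx":0,"wy":0,"wz":0,"grip":0.2},{"dx":0.0205,"dy":-0.0235,"dz":0,"wx":0,"wy":0,"wz":0,"grip":0.2},{"dx":0.0205,"dy":-0.0235,"dz":0,"wx":0,"wy":0,"wz":0,"grip":0.2},{"dx":0,"dy":0,"dz":0,"wx":0,"wy":0,"wz":0,"grip":0.2}]}}

```text
time_s: 5.4
ee_pos: [481.4, 29.6, 199.5]
tcp_rot: [179.4, -0.6, 20.2]
contact_force: [-0.2, -0.1, -0.6]
opening: 36.3
```

>>> {"fn": "drive_tool", "kwargs": {"rows": [{"dx":0.024,"dy":-0.0265,"dz":0,"wx":0,"wy":0,"wz":0,"grip":0.2},{"dx":0.024,"dy":-0.0265,"dz":0,"wx":0,"wy":0,"wz":0,"grip":0.2},{"dx":0.024,"dy":-0.0265,"dz":0,"wx":0,"wy":0,"wz":0,"grip":0.2},{"dx":0.024,"dy":-0.0265,"dz":0,"wx":0,"wy":0,"wz":0,"grip":0.2},{"dx":0.022,"dy":-0.0245,"dz":0,"wx":0,"wy":0,"wz":0,"grip":0.2},{"dx":0,"dy":0,"dz":0,"wx":0.01,"wy":-0.01,"wz":0.06,"grip":0.2},{"dx":0,"dy":0,"dz":0,"wx":0,"wy":0,"wz":0.05,"grip":0.2},{"dx":0,"dy":0,"dz":0,"wx":0,"wy":0,"wz":0,"grip":0.2},{"dx":0,"dy":0,"dz":0,"wx":0,"wy":0,"wz":0,"grip":0.2}]}}

```text
time_s: 6.15
ee_pos: [547.3, 201.3, 196.9]
tcp_rot: [180.0, 0.2, 13.9]
contact_force: [-0.7, -0.1, -0.7]
opening: 35.8
```

```bash
python3 - <<'E'
from station import ctrl
from h import *
m=ctrl.camera_model("wrist");im=ctrl.capture("wrist");s=ctrl.observe();print(s["ee_pos"],s["tcp_rot"],s["time_s"],s["opening"])
sc=ctrl.capture("scene");sd=ctrl.capture("side");S=ctrl.camera_model("scene")
o=np.zeros((560,800,3),np.uint8);o[:300,:400]=cv2.resize(im,(400,300))
o[:300,400:]=cv2.resize(sd[90:240,150:350],(400,300));o[300:,:400]=cv2.resize(sc[200:330,280:480],(400,260))
cv2.imwrite("pics/w2.png",o)
ax=np.array([.972,.236,0]);ay=np.array([-.236,.972,0]);sill=np.array([634,217,115.])
for x,y in((-133,55),(-133,-55),(-8,40),(-8,-40)):
    p=proj(m,sill+x*ax+y*ay);print(x,y,p*[400/560,300/420])
E
```

```text
[547.242284   201.17442343 196.92319082] [179.97279068   0.22348389  13.92819166] 6.2 35.54968579018909
-133 55 [154.66663968 194.44928023]
-133 -55 [250.41833063 194.81893472]
-8 40 [163.81861115  81.10680424]
-8 -40 [243.79791647  81.48365214]
```

View pics/w2.png

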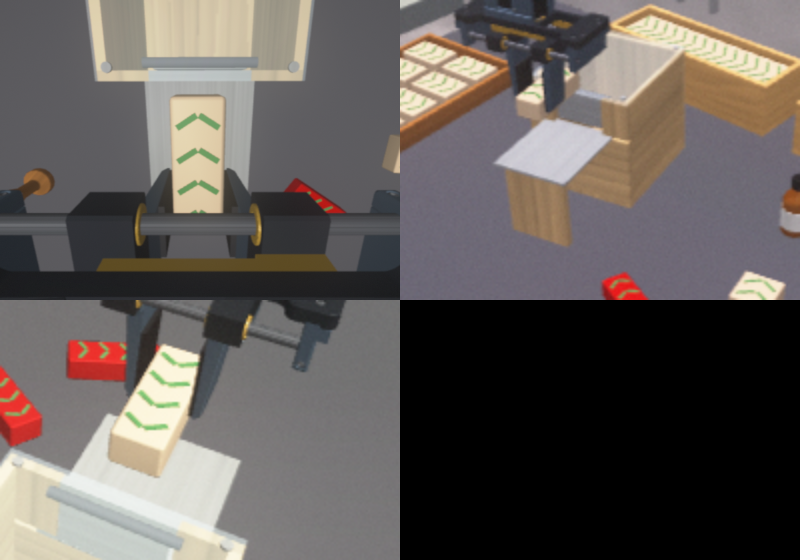

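The wrist panel shows the bar well gripped and parallel to the shelf. The shelf spans columns 147–254 and the bar is centred at about 198. The bar hangs above the shelf in front of the inlet. I'll descend with about 3 mm of lateral correction.

>>> {"fn": "drive_tool", "kwargs": {"rows": [{"dx":0,"dy":0.003,"dz":0.02,"wx":0,"wy":0,"wz":0,"grip":0.2},{"dx":0,"dy":0,"dz":0.025,"wx":0,"wy":0,"wz":0,"grip":0.2},{"dx":0,"dy":0,"dz":0.02,"wx":0,"wy":0,"wz":0,"grip":0.2},{"dx":0,"dy":0,"dz":0,"wx":0,"wy":0,"wz":0,"grip":0.2}]}}

```text
time_s: 6.63
ee_pos: [549.0, 196.5, 132.4]
tcp_rot: [180.0, -0.1, 14.0]
contact_force: [-1.2, 0.4, -2.4]
opening: 35.9
```

>>> {"fn": "drive_tool", "kwargs": {"rows": [{"dx":0,"dy":0,"dz":0.005,"wx":0,"wy":0,"wz":0,"grip":0.2},{"dx":0,"dy":0,"dz":0,"wx":0,"wy":0,"wz":0,"grip":0.2},{"dx":0.013,"dy":0,"dz":0,"wx":0,"wy":0,"wz":0,"grip":0.2},{"dx":0.013,"dy":0,"dz":0,"wx":0,"wy":0,"wz":0,"grip":0.2},{"dx":0.013,"dy":0,"dz":0,"wx":0,"wy":0,"wz":0,"grip":0.2},{"dx":0.011,"dy":0,"dz":0,"wx":0,"wy":0,"wz":0,"grip":0.2},{"dx":0,"dy":0,"dz":0,"wx":0,"wy":0,"wz":0,"grip":0.2},{"dx":0,"dy":0,"dz":0,"wx":0,"wy":0,"wz":0,"grip":0.2}]}}

```text
time_s: 7.3
ee_pos: [602.5, 208.8, 132.9]
tcp_rot: [180.0, -0.3, 14.0]
contact_force: [-1.1, 0.2, -0.8]
opening: 35.9
```

```bash
python3 - <<'E'
from station import ctrl
from h import *
im=ctrl.capture("wrist");s=ctrl.observe();print(s["ee_pos"],s["tcp_rot"],s["time_s"],s["opening"])
sc=ctrl.capture("scene");sd=ctrl.capture("side")
o=np.zeros((560,800,3),np.uint8);o[:300,:400]=cv2.resize(im,(400,300))
o[:300,400:]=cv2.resize(sd[90:240,150:350],(400,300));o[300:,:400]=cv2.resize(sc[220:350,280:480],(400,260))
cv2.imwrite("pics/w3.png",o)
E
```

```text
[602.50867891 208.78159931 133.02395531] [179.9872732   -0.32791228  14.04634923] 7.35 36.1068632002163
```

View pics/w3.png

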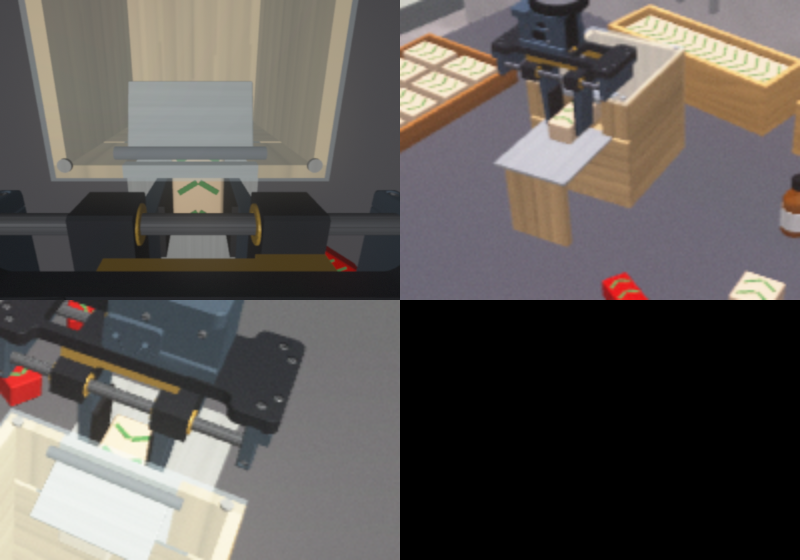

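The wrist and scene panels show the bar in the inlet with the flap swung well inward. I'll lower it onto the shelf.

>>> {"fn": "drive_tool", "kwargs": {"rows": [{"dx":0,"dy":0,"dz":0.005,"wx":0,"wy":0,"wz":0,"grip":0.2},{"dx":0,"dy":0,"dz":0.004,"wx":0,"wy":0,"wz":0,"grip":0.2},{"dx":0,"dy":0,"dz":0.002,"wx":0,"wy":0,"wz":0,"grip":0.2}]}}

```text
time_s: 7.7
ee_pos: [601.8, 208.7, 122.6]
tcp_rot: [180.0, -0.4, 14.1]
contact_force: [-3.2, -2.1, 20.2]
opening: 35.9
```

>>> {"fn": "drive_tool", "kwargs": {"rows": [{"dx":0,"dy":0,"dz":-0.002,"wx":0,"wy":0,"wz":0,"grip":0.2},{"dx":0,"dy":0,"dz":0,"wx":0,"wy":0,"wz":0,"grip":0.6},{"dx":0,"dy":0,"dz":0,"wx":0,"wy":0,"wz":0,"grip":0.6},{"dx":0,"dy":0,"dz":0,"wx":0,"wy":0,"wz":0,"grip":0.6},{"dx":-0.025,"dy":0,"dz":0,"wx":0,"wy":0,"wz":0,"grip":0.6},{"dx":-0.025,"dy":0,"dz":0,"wx":0,"wy":0,"wz":0,"grip":0.6},{"dx":-0.025,"dy":0,"dz":0,"wx":0,"wy":0,"wz":0,"grip":0.6},{"dx":0,"dy":0,"dz":0,"wx":0,"wy":0,"wz":0,"grip":0.6}]}}

```text
time_s: 8.37
ee_pos: [525.8, 189.6, 122.1]
tcp_rot: [180.0, -0.4, 14.1]
contact_force: [0.8, -0.3, -0.2]
opening: 54.8
```

```bash
python3 - <<'E'
from station import ctrl
from h import *
im=ctrl.capture("wrist");s=ctrl.observe();print(s["ee_pos"],s["tcp_rot"],s["time_s"],s["opening"],s["contact_force"])
sc=ctrl.capture("scene");sd=ctrl.capture("side")
o=np.zeros((560,800,3),np.uint8);o[:300,:400]=cv2.resize(im,(400,300))
o[:300,400:]=cv2.resize(sd[90:240,150:350],(400,300));o[300:,:400]=cv2.resize(sc[220:350,280:480],(400,260))
cv2.imwrite("pics/w4.png",o)
E
```

```text
[527.84315411 190.15599905 122.61562717] [179.98861402  -0.46415352  14.06609653] 8.4167 54.52685689593682 [-0.44555466  0.5583387  -0.22145635]
```

View pics/w4.png

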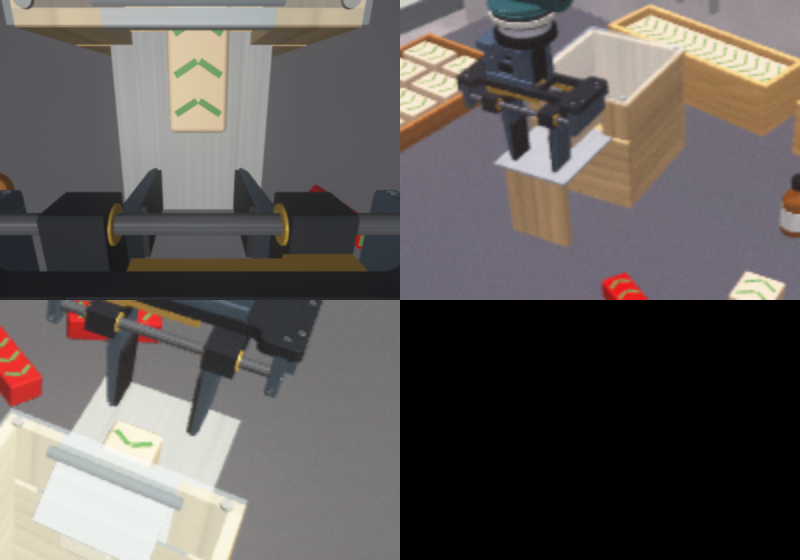

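The bar is sitting in the inlet holding the flap open. Its tail is at wrist-panel row 130, centred at column 198, and the fingers are clear behind it. I'll shut the fingers and push.

>>> {"fn": "drive_tool", "kwargs": {"rows": [{"dx":0,"dy":0,"dz":0,"wx":0,"wy":0,"wz":0,"grip":0},{"dx":0,"dy":0,"dz":0,"wx":0,"wy":0,"wz":0,"grip":0},{"dx":0,"dy":0,"dz":0,"wx":0,"wy":0,"wz":0,"grip":0},{"dx":0,"dy":0,"dz":0,"wx":0,"wy":0,"wz":0,"grip":0},{"dx":0,"dy":0,"dz":0,"wx":0,"wy":0,"wz":0,"grip":0},{"dx":0,"dy":0,"dz":0,"wx":0,"wy":0,"wz":0,"grip":0}]}}

```text
time_s: 9.02
ee_pos: [534.1, 191.7, 123.5]
tcp_rot: [-180.0, -0.7, 14.0]
contact_force: [-0.7, -0.2, -0.1]
opening: 17.8
```

>>> {"fn": "drive_tool", "kwargs": {"rows": [{"dx":0,"dy":0,"dz":0,"wx":0,"wy":0,"wz":0,"grip":0},{"dx":0,"dy":0,"dz":0,"wx":0,"wy":0,"wz":0,"grip":0},{"dx":0.015,"dy":0,"dz":0,"wx":0,"wy":0,"wz":0,"grip":0},{"dx":0.015,"dy":0,"dz":0,"wx":0,"wy":0,"wz":0,"grip":0},{"dx":0.015,"dy":0,"dz":0,"wx":0,"wy":0,"wz":0,"grip":0},{"dx":0.012,"dy":0,"dz":0,"wx":0,"wy":0,"wz":0,"grip":0},{"dx":0,"dy":0,"dz":0,"wx":0,"wy":0,"wz":0,"grip":0}]}}

```text
time_s: 9.6
ee_pos: [590.6, 205.9, 123.9]
tcp_rot: [180.0, -0.6, 14.0]
contact_force: [1.1, -0.1, -0.2]
opening: 0.7
```

>>> {"fn": "drive_tool", "kwargs": {"rows": [{"dx":0.009,"dy":0,"dz":0,"wx":0,"wy":0,"wz":0,"grip":0},{"dx":0.006,"dy":0,"dz":0,"wx":0,"wy":0,"wz":0,"grip":0},{"dx":0,"dy":0,"dz":0,"wx":0,"wy":0,"wz":0,"grip":0}]}}

```text
time_s: 9.85
ee_pos: [605.2, 209.5, 123.7]
tcp_rot: [180.0, -0.6, 14.1]
contact_force: [0.3, -0.1, -0.0]
opening: 0.9
```

```bash
python3 - <<'E'
from station import ctrl
from h import *
im=ctrl.capture("wrist");s=ctrl.observe();print(s["ee_pos"],s["tcp_rot"],s["time_s"],s["opening"],s["contact_force"])
sc=ctrl.capture("scene");sd=ctrl.capture("side")
o=np.zeros((560,800,3),np.uint8);o[:300,:400]=cv2.resize(im,(400,300))
o[:300,400:]=cv2.resize(sd[90:240,150:350],(400,300));o[300:,:400]=cv2.resize(sc[240:370,260:460],(400,260))
o[300:,400:]=cv2.resize(sc[140:270,160:360],(400,260))
cv2.imwrite("pics/w5.png",o)
E
```

```text
[604.7656908  209.43367526 123.64800811] [179.99509972  -0.56877243  14.05146043] 9.9 0.18350568860129668 [-0.59622693  0.80655022  0.7562488 ]
```

View pics/w5.png

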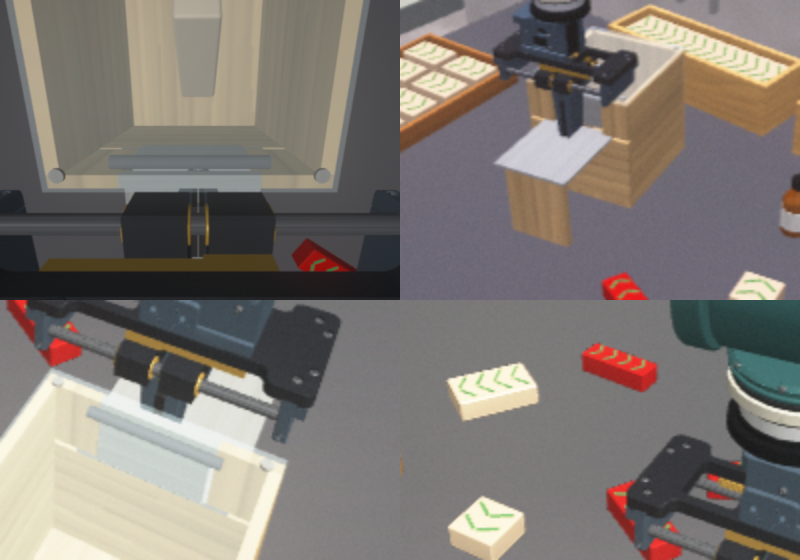

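The bar has dropped into the box, apparently on end at the far side, and the flap hangs shut. The wide bar hasn't moved. I'll back off.

>>> {"fn": "drive_tool", "kwargs": {"rows": [{"dx":-0.02,"dy":0,"dz":0,"wx":0,"wy":0,"wz":0,"grip":0},{"dx":-0.03,"dy":0,"dz":0,"wx":0,"wy":0,"wz":0,"grip":0},{"dx":-0.03,"dy":0,"dz":-0.02,"wx":0,"wy":0,"wz":0,"grip":0},{"dx":-0.02,"dy":0,"dz":-0.035,"wx":0,"wy":0,"wz":0,"grip":0},{"dx":0,"dy":0,"dz":-0.04,"wx":0,"wy":0,"wz":0,"grip":0},{"dx":0,"dy":0,"dz":-0.03,"wx":0,"wy":0,"wz":0,"grip":0},{"dx":0,"dy":0,"dz":0,"wx":0,"wy":0,"wz":0,"grip":0},{"dx":0,"dy":0,"dz":0,"wx":0,"wy":0,"wz":0,"grip":0}]}}

```text
time_s: 10.67
ee_pos: [496.2, 182.1, 249.9]
tcp_rot: [180.0, -0.3, 14.1]
contact_force: [-0.8, 0.5, -0.7]
opening: 0.2
```

```bash
python3 - <<'E'
from station import ctrl
from h import *
im=ctrl.capture("wrist");s=ctrl.observe();print(s["ee_pos"],s["time_s"],s["contact_force"])
sc=ctrl.capture("scene");sd=ctrl.capture("side")
d=cv2.absdiff(sc,cv2.imread("pics/scene0.png"))[165:205,178:234];print("wide diff",d.mean())
o=np.zeros((560,800,3),np.uint8);o[:300,:400]=cv2.resize(im,(400,300))
o[:300,400:]=cv2.resize(sd[90:240,150:350],(400,300));o[300:,:400]=cv2.resize(sc[250:420,200:460],(400,260))
o[300:,400:]=cv2.resize(sc[140:270,160:360],(400,260))
cv2.imwrite("pics/w6.png",o)
E
```

```text
[496.55420518 182.19537235 249.90961855] 10.7167 [0.51228456 0.53848251 0.35677622]
wide diff 1.3575892857142857
```

View pics/w6.png

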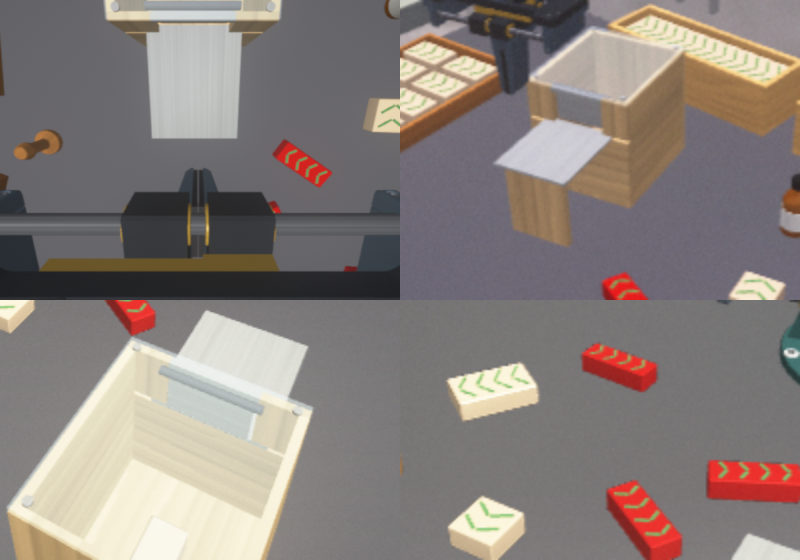

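The bar is inside on the box floor (scene panel (160,540)), the flap is shut, the shelf is empty and the wide bar is unmoved. I'm handing the job in.

```bash
python3 -c "
from station import ctrl
print(ctrl.finish_job())"
```

```text
the job is handed in; nothing more can be done
None
```

The narrow bar is inside the rebatch box and the flap has closed behind it. I handed the job in at about 10.7 s on the robot's clock; no verdict is reported.

- **What I did:** I gripped the narrow bar near its tail and carried it to the landing shelf. I slid it through the flap until the flap stood wide open, then released it. I then pushed its tail with shut fingers until it tipped and fell in.
- **Last checks:** The pictures showed the bar down inside the box, the flap hanging shut, the shelf empty and the arm well clear. The wide bar's image patch was unchanged, with a mean difference of 1.4 grey levels out of 255.
- **Less certain:** I judged the flap angle and the bar's depth in the box by eye and did not measure them. Setting the bar on the shelf pressed it with about 20 N for a moment. The two fixed cameras disagreed by about 2–7 mm on the shelf corners, which I partly corrected from the wrist view.

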